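# Wind the clockwork air sampler and pop its filter hatch

### The job

Get the clockwork air sampler on the bench ready for a fresh filter: first, with the filter hatch still shut against the dust, wind its big key clockwise, a part turn at a time, until it comes up against its stop. Then press the catch in front of the hatch and let the hatch spring fully open by itself, without pushing on it. Leave the tools and the jar around the sampler where they lie.

Things in the scene. Friction and masses are not known exactly. Their poses are not given: they have to be found in the camera images.
- sampler: White clockwork air sampler, 180 deep (x) x 330 wide (y) mm, fixed. Origin: centre of its underside; x to its back, y to its left, z up. Left half (y -25 to 165): spring drive, face sloping at 35 degrees, 35 mm high in front (x -90) to 140 mm (x 60), then level; the key stands on it. Right half: filter box 100 mm high, grey hatch on top; in front (x below -45) a step 68 mm high, with the catch.
- key_grip (a point): Middle of the key's wing, on its turning axis, 35 mm out from the sloping face. Steel key: flat butterfly wing 86 mm long (this frame's x), 10 mm thick (y), 38 mm tall (z), on a 16 mm stem; 16 mm free between wing and face. z is the turning axis, out of the face: up and to the sampler's front, 35 degrees from vertical. The frame turns with the key. 95 mm clear round the axis.
- key (a joint): Winding in rad: grows as the key turns clockwise, seen looking at the face. At 0 (run down) the wing lies up and down the slope. Starts at 0 to 0.7; hard stop at 4.4 (fully wound). Takes 0.11 N m near 0, rising to 0.18 N m near the stop, plus 0.02 N m per rad/s. An inner brake holds it wherever it is let go; turned back, it unwinds.
- hatch (a joint): Opening of the filter hatch in rad: 0 shut (level), 1.9 fully open (leaning back past upright, on its stop). Grey panel 118 (x) x 124 (y) x 8 mm, hinged along its back edge; a spring throws it open in about a second once the catch lets go. It may stand at up to 0.03 while latched.
- hatch_edge (a point): Middle of the hatch's front edge, on its upper face. When shut it lies at x -36, y -95, z 108 mm in the sampler's frame; it swings on an arc of 118 mm up and back. The frame turns with the hatch.
- catch (a joint): Push of the catch in rad: 0 at rest, 0.42 pressed to its stop; the hatch is let go at about 0.25 (pad down about 8 mm). It springs back when let go.
- catch_pad (a point): Press point on the upper face of the catch's steel pad, a flat plate 48 (x) x 50 (y) x 7 mm in front of the hatch; at rest at x -82, y -95, z 97 mm in the sampler's frame. Pressed straight down here it tips, giving way by about 13 mm to its stop; force rises from 2.2 to 5 N. Its claw, 28 mm wide, rises 30 mm behind this point to 115 mm height and holds the hatch's front edge.
- screwdriver: Loose screwdriver about 200 mm long with black handle, lying on the bench in front of the sampler; to be left alone. Origin at its middle, on the bench.
- wrench: Loose steel wrench about 180 mm long, lying on the bench at the sampler's left; to be left alone. Origin near its middle, on the bench.
- jar: Loose amber jar, 60 mm across and 75 mm tall, on the bench at the sampler's right; to be left alone. Origin: centre of its underside.

How it is judged:
By the outcome, as a careful person would: the job done as asked, in the order asked, and still so for the second after the job is handed in, with the robot touching nothing.
It also fails if it takes over 59 s, if anything falls off the work surface, if the arm or the gripper's body presses on something with over 40 N, if the wrist force passes 120 N, or if a joint passes its speed limit or range.

### The arm

A 6-joint arm with a two-finger parallel gripper is mounted at the origin on the work surface. World frame = base frame: x ahead of the robot, y to its left, z up, the work surface at z = 0. Lengths are in m, angles in rad, forces in N, time in s.
With the tool pointing down it reaches from about 0.425 to 0.95 m from the base axis. Payload 3.5 kg.
Tool frame: the origin (TCP) lies at the very end of the fingers, on their centre line; the grasp point (between the pads) lies 19 mm behind it; z points along the fingers, y is the direction in which the jaws open and shut (so a half turn about z gives the same grasp; the last joint's range is limited). The gripper opens to 85 mm and grips with 20 to 120 N. Pads are 22 mm wide; open, the fingers measure 114 mm over their backs; the gripper's body (76 mm by 85 mm) begins 54 mm behind the grasp point. The pads swing forward as they close: fully open they stand 13 mm farther back than shut.
Start: joints at [0.994, 0.286, 1.577, -0, 1.279, -0.15], TCP at [0.279, 0.614, 0.231] pointing down, gripper open.
Joint ranges: [-2.77, 2.77], [-0.9, 2.22], [0.21, 2.48], [-1.53, 4.67], [0.24, 2.81], [-2.84, 2.84]. Speed limits (rad/s): [2.79, 2.79, 3.14, 3.14, 3.14, 3.14].

### API

Orientations are given as a unit quaternion [x, y, z, w].
In Python, from plant import get_state, vision, ctrl, cut_out gives the robot as it stands.
- The arm moves only by the tool jog_arm, never from a script. Its argument "commands" is text: rows parted by semicolons, each of 6 numbers parted by spaces: the shift along the world's x, y, z in m, then the turn, a rotation vector about the world's x, y, z in rad. A call has 1 to 20 rows; each row is the pose to reach, as a shift and turn from the pose commanded when the call began; what a row does not reach only later rows make up. A row lasts 1/8 s, in which the tool goes at most 62.5 mm and 10.7 degrees, less where a joint would pass 70% of its speed; a pose out of reach is approached as far as the arm can. A call with a gripper value outside its range is refused whole. "gripper" is the opening in per cent of the stroke, from 0 (shut) to 100 (fully open), set as the call begins (left out, the last holds). The fingers move at their own pace and stop on an object; "grip_force" is the grip in N (left out, the last holds). Time passes only in rows, so rows that repeat a pose let the fingers close. It gives the time, the measured TCP pose, the force and the opening at its end, in the units of the state.
- get_state(): the state, without advancing time (a new reading comes with each control period).
- vision.read_camera(name): name is "side" or "top" or "wrist"; returns a dict with "frame" (400x640x3 uint8, red, green, blue), "z_map" (400x640 float32, m along the optical axis (not along the pixel's ray), 0 where there is no reading), "fx", "fy", "cx", "cy" (pixels), "R" (3x3) and "t" (3): a world point X has camera coordinates R X + t. Camera axes: x right, y down, z forward; pixel columns grow to the right and rows downward; lengths in m; the calibration is good to about 2 mm. A picture is of the moment at which its call begins.
- ctrl.sign_off(): hands the job in, once; it reports no verdict.
Trained networks look in the newest picture that a camera, given by its name, has taken for a name from the list of things; names that differ only in an ending like _2 or _b are one class to them, and where a whole thing is asked for, a point or a joint stands for the part that bears it (a point fixed in the world has none). Each returns a list of dicts, best first, with "conf" (0 to 1); they miss things now and then, are a little off and sometimes report something else, mostly with a low value. They report only what shows in the picture. A call takes as long as a camera call.
- cut_out(camera, query): "pixels" (400x640 bool, what is visible of it) and "box" ([centre column, centre row, width, height] in pixels, round what is visible of it).
The state is a dict: "time": time; "qpos": joint angles; "dq": joint speeds; "joint_efforts": joint torques, N m; "eef_pos": TCP position; "tcp_rot": TCP orientation; "contact_force": force on the tool from outside, world axes, zero at the start; "wrist_torque": the same for the moment, N m; "opening": opening from 0.0 (shut) to 1.0 (fully open).
Only numpy, scipy, OpenCV 4.12 (cv2) and the standard library are available. Lean on these libraries where they do the work, as an engineer would, in place of code of your own. Each camera call takes 0.05 s, during which the arm holds its last target.

## Working session

There is one attempt and no reset: what is moved stays moved. The work goes in short steps, Python scripts to look and compute and a tool call to move; the robot and the scene stay as the last step left them, time stands still between calls to the robot, and variables do not carry over. Pictures are saved under pics/ and viewed, and the job is handed in when it is done.

Besides the shell and the picture viewer there is one more tool, called after "Call:" as name(argument=value, ...) on one line, values as JSON. jog_arm: Moves the arm, as the interface text tells. Its arguments: {"type":"object","properties":{"commands":{"type":"string"},"gripper":{"type":"number"},"grip_force":{"type":"number"}},"required":["commands"]}

```bash
ls; mkdir -p pics; python3 - <<'E'
from plant import get_state, vision, ctrl, cut_out
import cv2,numpy as np
s=get_state();print(s)
for c in("side","top"):
    d=vision.read_camera(c);cv2.imwrite(f"pics/{c}0.png",d["frame"][:,:,::-1]);np.savez(f"{c}0.npz",**d)
    print(c,d["fx"],d["cx"],d["cy"],d["R"].round(3).tolist(),d["t"])
    for q in("sampler","key","hatch","catch_pad","screwdriver","wrench","jar"):
        for r in cut_out(c,q)[:2]: print(c,q,r["conf"],r["box"])
E
```

```text
pics
{'time': 0.0, 'qpos': array([ 9.93978666e-01,  2.87174982e-01,  1.57819438e+00, -1.66181132e-05,
        1.27857782e+00, -1.50004210e-01]), 'dq': array([-6.06771226e-05, -6.95345632e-04,  1.32549338e-03, -7.22714889e-04,
       -8.29317570e-04,  1.47508551e-03]), 'joint_efforts': array([ 4.10802149e-04, -4.05977726e+01, -2.92630291e+01, -6.61095669e-05,
        5.70499702e-03,  6.68817854e-07]), 'eef_pos': array([0.27904674, 0.61389566, 0.22993155]), 'tcp_rot': array([ 2.11788071e-01,  9.77314907e-01, -1.10320116e-03, -4.11039920e-04]), 'contact_force': array([ 0.34350403, -0.36869655,  0.61511818]), 'wrist_torque': array([ 0.03800347,  0.00683211, -0.00979515]), 'opening': 1.0000415190045018}
side 410.98955047815787 324.69487090703774 201.45755902171703 [[0.935, -0.355, -0.021], [-0.245, -0.601, -0.761], [0.257, 0.716, -0.649]] [-0.50407392  0.24180871  0.88565215]
side sampler 0.84 [335.9, 232.1, 92.4, 143.4]
side key 0.7 [311.0, 193.8, 29.7, 24.0]
side hatch 0.85 [349.2, 246.3, 60.3, 48.8]
side catch_pad 0.83 [305.6, 253.7, 32.8, 24.0]
side screwdriver 0.68 [264.2, 247.8, 18.3, 62.0]
side jar 0.62 [371.8, 322.7, 32.7, 45.4]
top 504.87773002145235 321.8955661903192 199.3418252581275 [[0.011, -1.0, -0.004], [-0.994, -0.01, -0.107], [0.107, 0.005, -0.994]] [0.05266589 0.59558655 1.26814731]
top sampler 0.68 [351.0, 215.6, 144.7, 110.1]
top key 0.45 [315.4, 217.8, 14.8, 28.3]
top hatch 0.75 [391.3, 215.8, 63.2, 59.7]
top hatch 0.58 [316.5, 222.1, 14.8, 30.0]
top catch_pad 0.82 [382.0, 250.9, 20.7, 34.5]
top screwdriver 0.64 [328.9, 273.2, 68.9, 38.6]
top wrench 0.87 [254.7, 200.9, 33.2, 62.1]
top jar 0.6 [443.8, 222.1, 29.0, 22.7]
```

```bash
python3 - <<'E'
import cv2
for c,(x0,y0,x1,y1) in(("side",(220,130,420,360)),("top",(220,130,480,310))):
    a=cv2.imread(f"pics/{c}0.png")[y0:y1,x0:x1]
    cv2.imwrite(f"pics/{c}0z.png",cv2.resize(a,None,fx=3 if c=="top" else 2.6,fy=3 if c=="top" else 2.6,interpolation=2))
E
```

```text
(no output)
```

View pics/side0z.png

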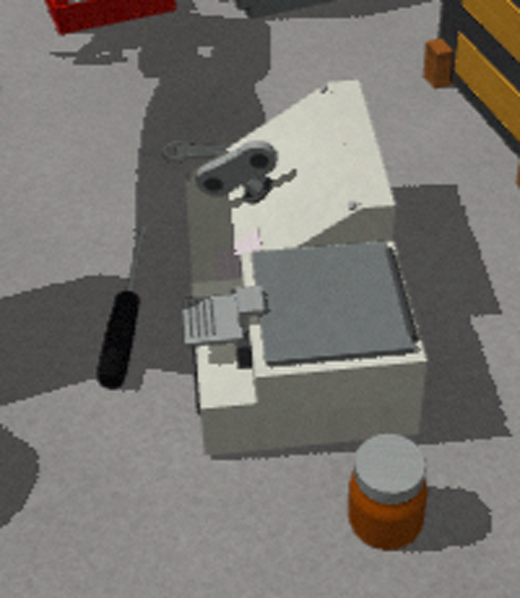

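View pics/top0z.png

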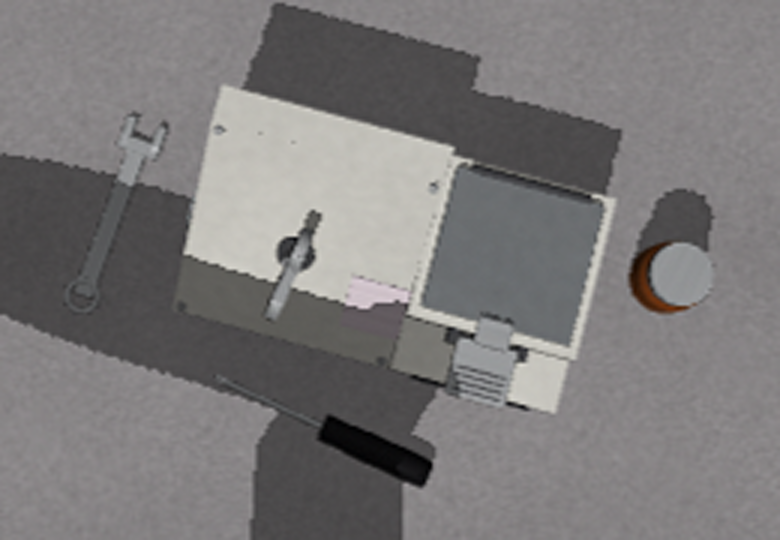

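View pics/top0.png

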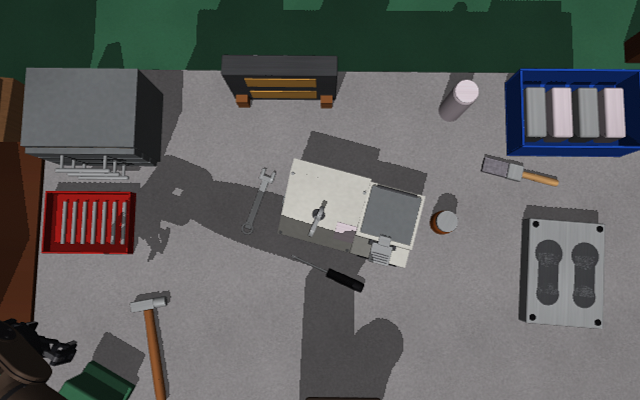

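```bash
cat > h.py <<'E'
import numpy as np,cv2
from scipy.optimize import least_squares
from scipy.spatial.transform import Rotation as Rn
def cloud(d):
    z=d["z_map"];v,u=np.mgrid[:400,:640]
    P=np.stack([(u-d["cx"])/d["fx"]*z,(v-d["cy"])/d["fy"]*z,z],-1)
    W=(P-d["t"])@d["R"]; W[z<=0]=np.nan
    return W
def model(x,y):
    h=np.zeros_like(x)
    L=(abs(x)<.09)&(y>-.025)&(y<.165); R=(abs(x)<.09)&(y<=-.025)&(y>-.165)
    sl=np.minimum(.035+(x+.09)*(.105/.15),.14)
    h=np.where(L,sl,h)
    h=np.where(R,np.where(x<-.045,.068,np.where((x>-.036)&(x<.082)&(abs(y+.095)<.062),.108,.1)),h)
    return h
def tosam(W,p):
    c,s=np.cos(p[2]),np.sin(p[2]);dx=W[...,0]-p[0];dy=W[...,1]-p[1]
    return np.stack([c*dx+s*dy,-s*dx+c*dy,W[...,2]],-1)
def sampose(p): return Rn.from_euler('z',p[2]),np.array([p[0],p[1],0])
E
python3 - <<'E'
from h import *
from scipy.optimize import minimize
C={}
pts=[]
for c in("top","side"):
    d=dict(np.load(c+"0.npz"));W=cloud(d);C[c]=W
    print(c,"table z",np.nanmedian(W[...,2][150:300,250:420][np.abs(W[...,2][150:300,250:420])<.02]))
T=C["top"];print(T[178,312],T[215,391])
def cost(p,W):
    q=tosam(W,p);r=q[...,2]-model(q[...,0],q[...,1])
    return np.mean(np.minimum(abs(r),.02))
c0=T[215,351]
best=None
for c in("top","side","both"):
    Ws=[C[k].reshape(-1,3) for k in (("top","side") if c=="both" else (c,))]
    Ws=[W[(np.abs(W[:,:2]-c0[:2]).max(1)<.22)] for W in Ws]
    f=lambda p:sum(cost(p,W) for W in Ws)
    b=min((minimize(f,[c0[0]+a,c0[1],y],method="Nelder-Mead",options=dict(initial_simplex=[[c0[0]+a,c0[1],y],[c0[0]+a+.03,c0[1],y],[c0[0]+a,c0[1]+.03,y],[c0[0]+a,c0[1],y+.1]],xatol=1e-5,fatol=1e-8)) for a in(-.02,.02) for y in(-.35,-.2)),key=lambda r:r.fun)
    print(c,b.x,b.fun)
p=b.x;np.save("p.npy",p)
th=np.radians(35)
n=np.array([-np.sin(th),0,np.cos(th)]);up=np.array([np.cos(th),0,np.sin(th)])
for c in C:
    q=tosam(C[c].reshape(-1,3),p);q=q[~np.isnan(q[:,0])]
    o=np.array([-.09,0,.035]);hh=(q-o)@n;s=(q-o)@up
    # height of slope check
    m=(q[:,1]>-.02)&(q[:,1]<.16)&(s>.01)&(s<.17)&(abs(hh)<.01);print(c,"face off",np.median(hh[m]))
    m=(q[:,1]>0)&(q[:,1]<.15)&(s>-.02)&(s<.2)&(hh>.03)&(hh<.07)
    A=np.stack([s[m],q[m,1]],1);print(m.sum(),"hmax",np.percentile(hh[m],[5,50,95]),"mean s,y",A.mean(0),(A.min(0)+A.max(0))/2)
    w,V=np.linalg.eigh(np.cov(A.T));v=V[:,1];v*=np.sign(v[0]);pr=(A-A.mean(0))@v;print("dir",v,np.degrees(np.arctan2(v[1],v[0])),pr.min(),pr.max(), A.mean(0)+v*(pr.min()+pr.max())/2)
E
```

```text
top table z 0.0014000808192768306
side table z -0.0011700932333598806
[0.63478591 0.08242151 0.13520993] [ 0.55022907 -0.10822286  0.11204319]
top [ 0.5526892  -0.00906663 -0.25510319] 0.0032853490159093298
side [ 0.55194458 -0.01157449 -0.26226393] 0.004328009161696418
both [ 0.55253816 -0.00897266 -0.25826305] 0.007660919312361149
top face off 0.0009626071244311744
153 hmax [0.0345741  0.05228594 0.05637896] mean s,y [0.09539117 0.07405403] [0.0899982  0.07455964]
dir [ 0.98813729 -0.15357308] -8.834049157131785 -0.04662617058084929 0.03559171377415114 [0.08993939 0.07490133]
side face off -0.0004587049452304382
297 hmax [0.03144971 0.04403546 0.05269579] mean s,y [0.08718468 0.06919876] [0.08426575 0.07056508]
dir [ 0.99173848 -0.12827622] -7.369993241044026 -0.04612693485655768 0.0399300967644993 [0.08411186 0.06959621]
```

```bash
cat >> h.py <<'E'
th=np.radians(35)
def keyframe(p,s,y,w):
    """world pos of axis foot on face, n_world, tool rotation (2 options) for winding w"""
    Rz,t=sampose(p)
    n=np.array([-np.sin(th),0,np.cos(th)]);up=np.array([np.cos(th),0,np.sin(th)]);Y=np.array([0,1,0])
    o=np.array([-.09,0,.035])+s*up+y*Y
    wing=np.cos(w)*up-np.sin(w)*Y
    z=-n; x=wing; yy=np.cross(z,x)
    Rs=Rz.as_matrix()
    M=Rs@np.stack([x,yy,z],1)
    return Rs@o+t,Rs@n,Rn.from_matrix(M)
FL=Rn.from_euler('z',np.pi)
def delta(st,pos,R):
    R0=Rn.from_quat(st["tcp_rot"]);return (pos-st["eef_pos"]).round(4),(R*R0.inv()).as_rotvec().round(4)
E
python3 - <<'E'
from h import *
from plant import get_state
p=np.load("p.npy");st=get_state()
f,n,R=keyframe(p,.0875,.072,.14)
print(f,n)
for RR in(R,R*FL):
    print(delta(st,f+n*.15,RR),RR.as_quat(), (RR.as_matrix()[:,1]).round(3))
E
```

```text
[0.5532106  0.06531949 0.08518794] [-0.55455381  0.14649233  0.81915204]
(array([ 0.1906, -0.5272, -0.0233]), array([ 0.9021, -0.252 , -2.9702])) [ 0.93487031 -0.18866247  0.30018024  0.01777083] [-0.363 -0.928 -0.08 ]
(array([ 0.1906, -0.5272, -0.0233]), array([-0.1645, -0.5883,  0.0276])) [-0.18866247 -0.93487031  0.01777083 -0.30018024] [0.363 0.928 0.08 ]
```

Call:
jog_arm(commands="0.02 -0.05 0.02 -0.0165 -0.059 0.003; 0.036 -0.1 0.03 -0.033 -0.118 0.006; 0.054 -0.15 0.03 -0.049 -0.177 0.008; 0.072 -0.2 0.03 -0.066 -0.235 0.011; 0.09 -0.25 0.03 -0.082 -0.294 0.014; 0.108 -0.3 0.03 -0.099 -0.353 0.017; 0.127 -0.35 0.03 -0.115 -0.412 0.019; 0.145 -0.4 0.03 -0.132 -0.471 0.022; 0.163 -0.45 0.02 -0.148 -0.53 0.025; 0.181 -0.5 0 -0.1645 -0.588 0.0276; 0.1906 -0.5272 -0.0233 -0.1645 -0.5883 0.0276; 0.1906 -0.5272 -0.0233 -0.1645 -0.5883 0.0276; 0.1906 -0.5272 -0.0233 -0.1645 -0.5883 0.0276", gripper=100)

```text
time: 2.42
eef_pos: [0.4704, 0.0877, 0.2091]
tcp_rot: [0.189, 0.935, -0.017, 0.301]
contact_force: [0.3, 0.0, 0.1]
opening: 1.003
```

```bash
cat > look.py <<'E'
import sys
from h import *
from plant import get_state,vision,cut_out
def keymeas(c,tag,p):
    d=vision.read_camera(c);cv2.imwrite(f"pics/{c}{tag}.png",d["frame"][:,:,::-1])
    W=cloud(d).reshape(-1,3);q=tosam(W,p)
    n=np.array([-np.sin(th),0,np.cos(th)]);up=np.array([np.cos(th),0,np.sin(th)])
    o=np.array([-.09,0,.035]);hh=(q-o)@n;s=(q-o)@up
    m=(q[:,1]>-.02)&(q[:,1]<.16)&(s>.01)&(s<.17)&(abs(hh)<.01);print(c,"face off",np.median(hh[m]))
    K=cut_out(c,"key")
    for k in K[:2]:
        print(k["conf"],k["box"])
    if K:
        m=K[0]["pixels"].reshape(-1)&(hh>.028)&(hh<.065)&(abs(s-.09)<.07)
        A=np.stack([s[m],q[m,1]],1)
        if len(A)>10:
            (c0,sz,an)=cv2.minAreaRect(A.astype(np.float32)*1000)
            w,V=np.linalg.eigh(np.cov(A.T));v=V[:,1];v=v*np.sign(v[0]);pr=(A-A.mean(0))@v;
            print(len(A),"h",np.percentile(hh[m],[5,50,95]).round(4),"w",np.arctan2(-v[1],v[0]),"ext",np.percentile(pr,[1,99]),"ctr",A.mean(0)+v*np.mean(np.percentile(pr,[1,99])),"rect",c0,sz,an)
    return d
if __name__=="__main__":
    p=np.load("p.npy");st=get_state();print(st["time"],st["eef_pos"],st["tcp_rot"],st["qpos"].round(3),st["contact_force"].round(2),st["wrist_torque"].round(3))
    for c in sys.argv[2:]: keymeas(c,sys.argv[1],p)
E
python3 look.py 1 wrist side
```

```text
2.425 [0.4704056  0.0876555  0.20912715] [ 0.18872578  0.93464341 -0.01748682  0.3008629 ] [ 0.069 -0.431  2.379 -0.317  0.632 -0.9  ] [0.29 0.   0.08] [0.089 0.233 0.059]
wrist face off -0.000716893661884009
0.6 [318.9, 192.3, 15.2, 94.0]
1145 h [0.0424 0.0513 0.0532] w 0.14995284316979776 ext [-0.03669654  0.0445848 ] ctr [0.08266821 0.07418798] rect (84.07400512695312, 74.06855010986328) (10.145214080810547, 84.38980102539062) 81.68653869628906
side face off -0.0005077753732150571
0.64 [311.2, 196.6, 32.4, 20.3]
296 h [0.0294 0.042  0.0525] w 0.14213986299293355 ext [-0.0423187   0.03885468] ctr [0.08537346 0.06878204] rect (85.25784301757812, 72.29319763183594) (14.657463073730469, 84.04324340820312) 80.82913970947266
```

View pics/wrist1.png

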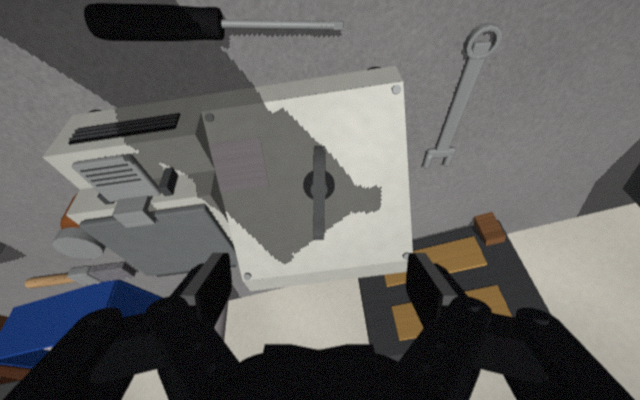

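```bash
python3 - <<'E'
from h import *
from plant import vision,get_state
p=np.load("p.npy")
d=vision.read_camera("wrist")
f=d["frame"];print(d["t"])
a=f[135:250,270:370];cv2.imwrite("pics/wz1.png",cv2.resize(a[:,:,::-1],None,fx=5,fy=5,interpolation=2))
W=cloud(d)
n=np.array([-np.sin(th),0,np.cos(th)]);up=np.array([np.cos(th),0,np.sin(th)]);o=np.array([-.09,0,.035])
q=tosam(W,p);hh=(q-o)@n;s=(q-o)@up
g=f.sum(2)
m=(g<150)&(abs(hh)<.012)&(abs(s-.085)<.03)&(abs(q[...,1]-.073)<.03)
v,u=np.nonzero(m);print(m.sum(),u.min(),u.max(),v.min(),v.max(),hh[m].mean())
S=s[m];Y=q[...,1][m];print("disc s",S.min(),S.max(),"y",Y.min(),Y.max(),np.median(S),np.median(Y))
E
```

```text
[-0.26968238 -0.36830907 -0.04379199]
266 303 332 172 197 0.002211643606170444
disc s 0.0699287267677672 0.09757213756715288 y 0.05896997035778844 0.08869885482994097 0.08240672772606103 0.06918923838592647
```

View pics/wz1.png

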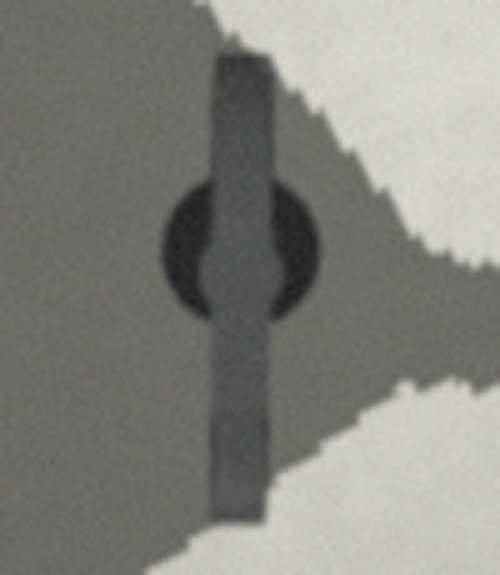

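```bash
python3 - <<'E'
from h import *
from plant import get_state
p=np.load("p.npy");st=get_state()
f,n,R=keyframe(p,.0845,.0735,.15)
for h in(.06,.018): print(delta(st,f+n*h,R*FL))
print(n)
E
```

```text
(array([ 0.0477, -0.0121, -0.0764]), array([ 0.0055,  0.    , -0.01  ]))
(array([ 0.0709, -0.0182, -0.1108]), array([ 0.0055,  0.    , -0.01  ]))
[-0.55455381  0.14649233  0.81915204]
```

Call:
jog_arm(commands="0.024 -0.006 -0.038 0.0055 0 -0.01; 0.0477 -0.0121 -0.0764 0.0055 0 -0.01; 0.0555 -0.0142 -0.088 0.0055 0 -0.01; 0.0632 -0.0162 -0.0994 0.0055 0 -0.01; 0.0709 -0.0182 -0.1108 0.0055 0 -0.01; 0.0709 -0.0182 -0.1108 0.0055 0 -0.01; 0.0709 -0.0182 -0.1108 0.0055 0 -0.01")

```text
time: 3.55
eef_pos: [0.541, 0.0695, 0.0977]
tcp_rot: [0.194, 0.934, -0.017, 0.3]
contact_force: [0.1, -0.5, 0.6]
opening: 1.0
```

```bash
python3 look.py 2 wrist side; python3 - <<'E'
from h import *
from plant import get_state
p=np.load("p.npy");st=get_state();f,n,R=keyframe(p,.0845,.0735,.15)
print("h out",(st["eef_pos"]-f)@n,delta(st,f+n*.018,R*FL))
E
```

```text
3.55 [0.54102695 0.06950357 0.09772072] [ 0.19382897  0.93394636 -0.01658274  0.29983252] [ 0.013 -0.054  2.315 -0.504  0.326 -0.715] [ 0.11 -0.53  0.59] [ 0.094  0.251 -0.019]
wrist face off -0.000741461375867136
0.9 [320.4, 270.2, 26.8, 163.0]
3808 h [0.0406 0.0513 0.0531] w 0.1520161949385978 ext [-0.02925097  0.03652221] ctr [0.07471484 0.07537774] rect (75.38204956054688, 75.29277038574219) (10.027502059936523, 68.2210693359375) 81.35509490966797
side face off -0.000474961752700268
0.65 [314.9, 193.8, 24.3, 25.0]
224 h [0.0301 0.0429 0.0523] w 0.1195291510542956 ext [-0.02914936  0.02717643] ctr [0.09828982 0.06746646] rect (97.83586120605469, 70.34239196777344) (13.529634475708008, 58.617191314697266) 82.2710189819336
h out 0.01778891296206242 (array([0.0002, 0.0008, 0.0002]), array([ 0.0001, -0.0003,  0.0015]))
```

View pics/wrist2.png

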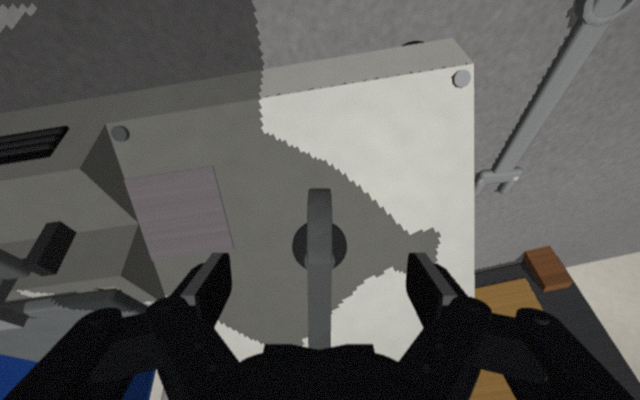

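View pics/side2.png

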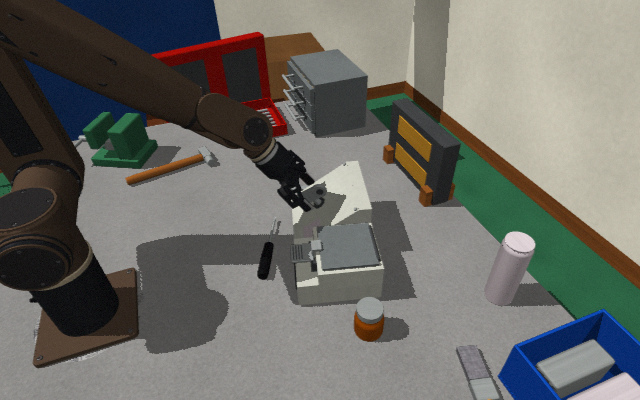

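Call:
jog_arm(commands="0 0 0 0 0 0; 0 0 0 0 0 0; 0 0 0 0 0 0; 0 0 0 0 0 0; 0 0 0 0 0 0; 0 0 0 0 0 0", gripper=0, grip_force=70)

```text
time: 4.5
eef_pos: [0.5411, 0.0698, 0.0976]
tcp_rot: [0.194, 0.934, -0.016, 0.3]
contact_force: [-2.8, 5.3, 2.3]
opening: 0.106
```

```bash
python3 look.py 3 wrist
```

```text
4.5 [0.54113034 0.06981073 0.09756399] [ 0.19394393  0.93383947 -0.01597041  0.3001242 ] [ 0.013 -0.053  2.315 -0.503  0.324 -0.714] [-2.81  5.27  2.3 ] [0.639 0.383 0.408]
wrist face off -0.000720858924570757
0.79 [317.6, 268.6, 27.9, 164.0]
3727 h [0.0404 0.0512 0.0531] w 0.15186672244960156 ext [-0.02847895  0.03670382] ctr [0.07441407 0.07545709] rect (75.29856872558594, 75.9024887084961) (10.896543502807617, 67.7451400756836) 81.72944641113281
```

View pics/wrist3.png

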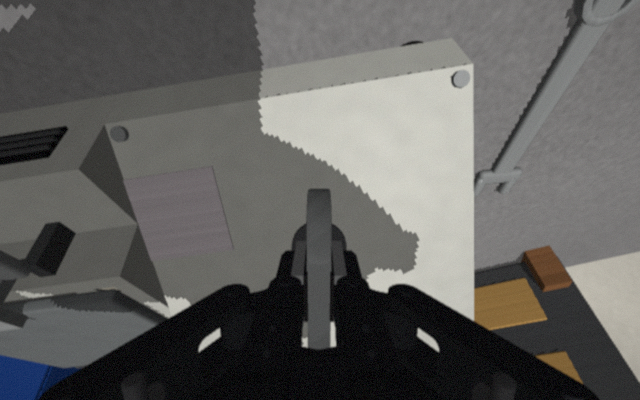

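Call:
jog_arm(commands="0 0.001 0 0.0832 -0.022 -0.1229; 0 0.001 0 0.1664 -0.044 -0.2458; 0 0.001 0 0.2496 -0.0659 -0.3686; 0 0.001 0 0.3328 -0.0879 -0.4915; 0 0.001 0 0.3328 -0.0879 -0.4915")

```text
time: 5.22
eef_pos: [0.5418, 0.0708, 0.0979]
tcp_rot: [0.461, 0.835, 0.074, 0.292]
contact_force: [1.1, 4.6, -0.0]
opening: 0.107
```

```bash
python3 look.py 4 wrist
```

```text
5.225 [0.54176543 0.07077016 0.09788707] [0.46103883 0.83481946 0.07432965 0.29153862] [ 0.015 -0.053  2.314 -0.502  0.324 -0.115] [ 1.05  4.64 -0.03] [0.778 0.056 0.472]
wrist face off -0.0007593188180234269
0.84 [318.2, 269.2, 27.1, 163.1]
0.41 [467.1, 53.0, 50.1, 105.8]
3600 h [0.0407 0.0512 0.0531] w 0.7552233675370021 ext [-0.02861139  0.03663096] ctr [0.07701739 0.08067766] rect (77.93024444580078, 79.97441101074219) (9.825262069702148, 68.3422622680664) 46.93942642211914
```

Call:
jog_arm(commands="0 0.0005 0 0.0832 -0.022 -0.1229; 0 0.001 0 0.1664 -0.044 -0.2458; 0 0.001 0 0.2496 -0.0659 -0.3686; 0 0.001 0 0.3328 -0.0879 -0.4915; 0 0.001 0 0.416 -0.1099 -0.6144; 0 0.001 0 0.4991 -0.1319 -0.7373; 0 0.001 0 0.5823 -0.1538 -0.8602; 0 0.001 0 0.6655 -0.1758 -0.983; 0 0.001 0 0.7487 -0.1978 -1.1059; 0 0.001 0 0.8319 -0.2198 -1.2288; 0 0.001 0 0.9151 -0.2417 -1.3517; 0 0.001 0 0.9151 -0.2417 -1.3517")

```text
time: 6.82
eef_pos: [0.544, 0.0703, 0.0998]
tcp_rot: [0.925, 0.228, 0.267, 0.144]
contact_force: [10.1, -3.7, -2.4]
opening: 0.107
```

```bash
python3 look.py 5 wrist
```

```text
6.825 [0.54404785 0.07030159 0.09976056] [0.92506638 0.22800015 0.26745643 0.14399714] [ 0.013 -0.053  2.312 -0.505  0.32   1.537] [10.11 -3.66 -2.43] [-0.281 -0.744 -0.023]
wrist face off -0.0007848306432188414
0.65 [318.0, 269.6, 23.3, 161.1]
3750 h [0.0404 0.0513 0.0532] w -0.7407599331076695 ext [-0.03679747  0.02889572] ctr [0.09124542 0.0803904 ] rect (90.74095916748047, 79.76627349853516) (67.96321868896484, 10.109171867370605) 42.77977752685547
```

View pics/wrist5.png

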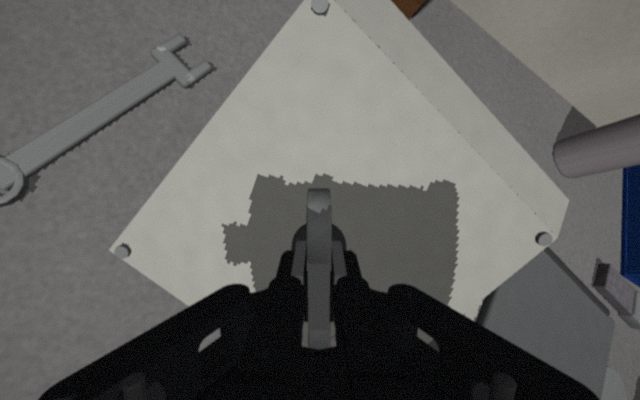

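Call:
jog_arm(commands="0.003 -0.001 0.001 0 0 0; 0.003 -0.001 0.001 0 0 0")

```text
time: 7.18
eef_pos: [0.5443, 0.0702, 0.0995]
tcp_rot: [0.926, 0.228, 0.265, 0.144]
contact_force: [-6.1, 2.5, 8.9]
opening: 0.11
```

Call:
jog_arm(commands="0 0 0 0 0 0; 0 0 0 0 0 0; 0 0 0 0 0 0; 0 0 0 0 0 0; 0 0 0 0 0 0; 0 0 0 0 0 0", gripper=100)

```text
time: 7.92
eef_pos: [0.5439, 0.07, 0.0982]
tcp_rot: [0.926, 0.228, 0.264, 0.143]
contact_force: [-0.3, 0.2, -0.7]
opening: 1.0
```

```bash
python3 look.py 6 wrist; python3 - <<'E'
from h import *
from plant import get_state
p=np.load("p.npy");st=get_state();f,n,R=keyframe(p,.0845,.0735,.15)
up=np.cross(Rn.from_euler('z',p[2]).apply([0,1,0]),n)
e=st["eef_pos"]-f
print("h out",e@n,"s",e@up,"y",e@Rn.from_euler('z',p[2]).apply([0,1,0]),up)
E
```

```text
7.925 [0.54387916 0.07002165 0.09818467] [0.92613751 0.22788009 0.26433844 0.14305653] [ 0.013 -0.049  2.309 -0.496  0.324  1.529] [-0.28  0.21 -0.68] [ 0.066  0.288 -0.009]
wrist face off -0.0007476817383774603
0.57 [317.8, 267.9, 31.6, 164.5]
3914 h [0.0406 0.0513 0.0532] w -0.7438335337462461 ext [-0.03636013  0.02900271] ctr [0.09138092 0.08050025] rect (90.78239440917969, 79.95372772216797) (67.51626586914062, 10.019815444946289) 42.55541229248047
h out 0.016542865668068486 s 0.0020964932449314935 y 0.0006808897326438237 [ 0.79198491 -0.20921273  0.57357644]
```

Call:
jog_arm(commands="-0.0194 0.0051 0.0287 0 0 0; -0.0388 0.0103 0.0573 0 0 0; -0.0388 0.0103 0.0573 -0.0943 0.0249 0.1393; -0.0388 0.0103 0.0573 -0.1886 0.0498 0.2785; -0.0388 0.0103 0.0573 -0.2828 0.0747 0.4178; -0.0388 0.0103 0.0573 -0.3771 0.0996 0.557; -0.0388 0.0103 0.0573 -0.4714 0.1245 0.6963; -0.0388 0.0103 0.0573 -0.5657 0.1494 0.8356; -0.0388 0.0103 0.0573 -0.66 0.1743 0.9748; -0.0388 0.0103 0.0573 -0.7542 0.1992 1.1141; -0.0388 0.0103 0.0573 -0.8485 0.2241 1.2533; -0.0388 0.0103 0.0573 -0.9428 0.249 1.3926; -0.0388 0.0103 0.0573 -1.0371 0.274 1.5319; -0.0388 0.0103 0.0573 -1.1314 0.2989 1.6711; -0.0388 0.0103 0.0573 -1.2256 0.3238 1.8104; -0.0388 0.0103 0.0573 -1.3199 0.3487 1.9496; -0.0388 0.0103 0.0573 -1.4142 0.3736 2.0889; -0.0388 0.0103 0.0573 -1.5085 0.3985 2.2282; -0.0388 0.0103 0.0573 -1.6028 0.4234 2.3674; -0.0388 0.0103 0.0573 -1.697 0.4483 2.5067")

```text
time: 10.52
eef_pos: [0.505, 0.0804, 0.1555]
tcp_rot: [-0.192, 0.934, -0.135, 0.269]
contact_force: [-0.4, -0.5, -0.1]
opening: 0.999
```

```bash
python3 look.py 7 wrist; python3 - <<'E'
from h import *
from plant import get_state
p=np.load("p.npy");st=get_state()
for s,y,h in((.0845,.0735,.018),(.0865,.0742,.06),(.0865,.0742,.018)):
  f,n,R=keyframe(p,s,y,2.40)
  for RR in (R,R*FL): print(delta(st,f+n*h,RR))
E
```

```text
10.525 [0.50501124 0.08035583 0.155505  ] [-0.19199337  0.93419563 -0.13473369  0.26881947] [ 0.045 -0.251  2.357 -0.386  0.478 -1.638] [-0.36 -0.47 -0.07] [0.054 0.214 0.01 ]
wrist face off -0.0007172999889847991
0.98 [316.8, 217.9, 24.9, 123.7]
1930 h [0.0419 0.0513 0.0533] w -0.7443348268191919 ext [-0.03530333  0.04417052] ctr [0.08219082 0.07251754] rect (83.21076202392578, 73.37269592285156) (83.40457153320312, 10.365201950073242) 42.56730651855469
(array([ 0.0362, -0.0103, -0.0573]), array([-0.0444,  0.0118,  0.0692]))
(array([ 0.0362, -0.0103, -0.0573]), array([ 1.6954, -0.4511, -2.5053]))
(array([ 0.0147, -0.0039, -0.0217]), array([-0.0444,  0.0118,  0.0692]))
(array([ 0.0147, -0.0039, -0.0217]), array([ 1.6954, -0.4511, -2.5053]))
(array([ 0.038 , -0.0101, -0.0561]), array([-0.0444,  0.0118,  0.0692]))
(array([ 0.038 , -0.0101, -0.0561]), array([ 1.6954, -0.4511, -2.5053]))
```

View pics/wrist7.png

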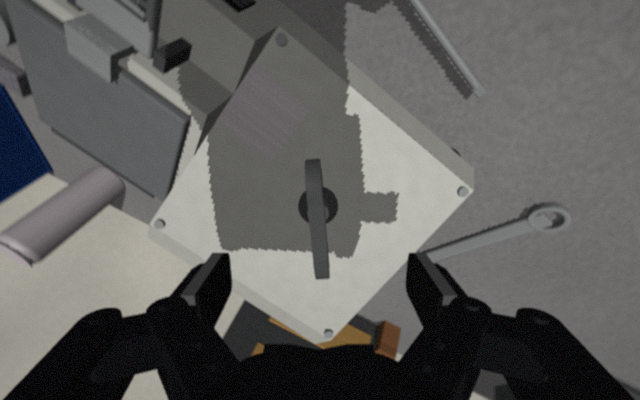

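Call:
jog_arm(commands="0 0 0 -0.0444 0.0118 0.0692; 0.0147 -0.0039 -0.0217 -0.0444 0.0118 0.0692; 0.026 -0.007 -0.039 -0.0444 0.0118 0.0692; 0.0373 -0.0102 -0.0565 -0.0444 0.0118 0.0692; 0.0373 -0.0102 -0.0565 -0.0444 0.0118 0.0692; 0.0373 -0.0102 -0.0565 -0.0444 0.0118 0.0692")

```text
time: 11.38
eef_pos: [0.5424, 0.0702, 0.0995]
tcp_rot: [-0.228, 0.926, -0.144, 0.264]
contact_force: [-0.1, -0.1, 0.3]
opening: 1.001
```

Call:
jog_arm(commands="0 0 0 0 0 0; 0 0 0 0 0 0; 0 0 0 0 0 0; 0 0 0 0 0 0; 0 0 0 0 0 0; 0 0 0 0 0 0", gripper=0)

```text
time: 12.12
eef_pos: [0.5425, 0.0698, 0.0999]
tcp_rot: [-0.228, 0.926, -0.145, 0.264]
contact_force: [-5.9, -3.1, 8.9]
opening: 0.104
```

```bash
python3 look.py 8 wrist
```

```text
12.125 [0.54247708 0.06984339 0.09988149] [-0.2278754   0.92607106 -0.14456143  0.26375594] [ 0.014 -0.055  2.311 -0.501  0.33  -1.609] [-5.86 -3.08  8.94] [0.391 0.895 0.131]
wrist face off -0.0007215268342289524
0.86 [317.2, 266.2, 27.5, 164.4]
3724 h [0.0423 0.0513 0.0532] w -0.7454835779864941 ext [-0.03046709  0.03843848] ctr [0.07817286 0.06873708] rect (78.88963317871094, 69.19047546386719) (71.60116577148438, 9.905659675598145) 42.46340560913086
```

View pics/wrist8.png

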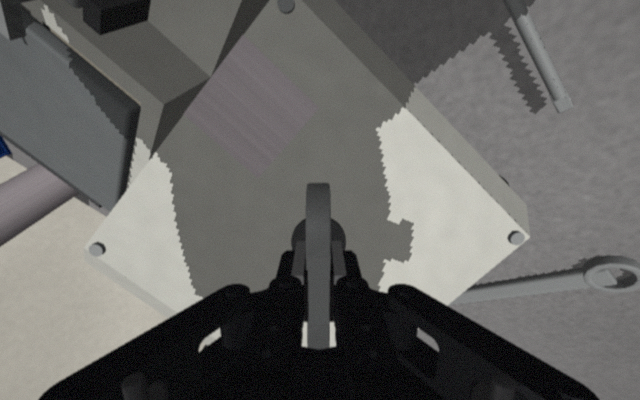

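Call:
jog_arm(commands="0 0 0 0.0832 -0.022 -0.1229; 0 0 0 0.1664 -0.044 -0.2458; 0 0 0 0.2496 -0.0659 -0.3686; 0 0 0 0.3328 -0.0879 -0.4915; 0 0 0 0.416 -0.1099 -0.6144; 0 0 0 0.4991 -0.1319 -0.7373; 0 0 0 0.5823 -0.1538 -0.8602; 0 0 0 0.6655 -0.1758 -0.983; 0 0 0 0.7487 -0.1978 -1.1059; 0 0 0 0.8319 -0.2198 -1.2288; 0 0 0 0.9151 -0.2417 -1.3517; 0 0 0 0.9151 -0.2417 -1.3517")

```text
time: 13.72
eef_pos: [0.5424, 0.069, 0.1]
tcp_rot: [0.526, 0.795, 0.095, 0.286]
contact_force: [-9.7, -7.9, 9.5]
opening: 0.104
```

```bash
python3 look.py 9 wrist; python3 -c "
from plant import get_state
import numpy as np
s=get_state();print(s['joint_efforts'],s['wrist_torque']@np.array([.5546,-.1465,-.8192]))"
```

```text
13.725 [0.54238598 0.06896836 0.0999741 ] [0.52598376 0.79545694 0.09524042 0.28551463] [ 0.013 -0.055  2.312 -0.502  0.33   0.042] [-9.7  -7.88  9.53] [-0.54  -0.125 -0.45 ]
wrist face off -0.0007721080115664682
0.7 [318.5, 265.7, 26.6, 165.0]
3881 h [0.0417 0.0513 0.0532] w 0.90541800503414 ext [-0.03057601  0.03863856] ctr [0.07946919 0.0802494 ] rect (79.99270629882812, 79.54334259033203) (11.007037162780762, 72.13758850097656) 38.57093811035156
[  3.014009   -18.03103209 -24.37987089   0.13581161  -1.54287759
  -0.04161798] -0.0033119420821124033
```

Call:
jog_arm(commands="-0.001 -0.001 0.001 0.0555 -0.0147 -0.0819; -0.001 -0.001 0.001 0.111 -0.0293 -0.1638; -0.001 -0.001 0.001 0.1664 -0.044 -0.2458")

```text
time: 14.2
eef_pos: [0.5422, 0.0689, 0.1]
tcp_rot: [0.639, 0.708, 0.139, 0.268]
contact_force: [4.8, -4.9, -6.2]
opening: 0.105
```

```bash
python3 look.py 10 wrist; python3 -c "
from plant import get_state
import numpy as np
s=get_state();print(s['joint_efforts'],s['wrist_torque']@np.array([.5546,-.1465,-.8192]))"
```

```text
14.2 [0.54215273 0.06885011 0.10004355] [0.63867414 0.70782859 0.13870752 0.26801913] [ 0.011 -0.057  2.314 -0.496  0.325  0.334] [ 4.82 -4.92 -6.18] [-0.246 -0.782  0.174]
wrist face off -0.0007868592083072262
0.91 [318.5, 267.4, 26.4, 166.1]
3859 h [0.0419 0.0513 0.0532] w 1.2062635752793296 ext [-0.03061     0.03880729] ctr [0.08156723 0.08120631] rect (81.96014404296875, 80.21075439453125) (10.225030899047852, 72.43741607666016) 20.82908821105957
[  2.49654874 -23.98362279 -24.07349288  -0.0253241   -0.19375933
   0.12489826] 0.042756865205774194
```

Call:
jog_arm(commands="0 0 0 0.0166 -0.0044 -0.0246; 0 0 0 0.0333 -0.0088 -0.0492; 0 0 0 0.0499 -0.0132 -0.0737; 0 0 0 0.0499 -0.0132 -0.0737")

```text
time: 14.8
eef_pos: [0.5421, 0.0688, 0.1001]
tcp_rot: [0.666, 0.682, 0.149, 0.263]
contact_force: [5.6, -4.4, -5.6]
opening: 0.107
```

```bash
python3 look.py 11 wrist; python3 -c "
from plant import get_state
import numpy as np
s=get_state();print(s['joint_efforts'],s['wrist_torque']@np.array([.5546,-.1465,-.8192]))"
```

```text
14.8 [0.54207841 0.06875679 0.10005166] [0.66597744 0.68212763 0.1487296  0.26278405] [ 0.011 -0.057  2.314 -0.5    0.326  0.417] [ 5.61 -4.44 -5.65] [-0.898 -0.503  0.903]
wrist face off -0.0007907375146302158
[  1.22746043 -24.00042772 -24.21044648   1.17298935  -0.28803195
   1.21006273] -1.2018240741563095
```

Call:
jog_arm(commands="0 0 0 0 0 0; 0 0 0 0 0 0; 0 0 0 0 0 0; 0 0 0 0 0 0; 0 0 0 0 0 0; 0 0 0 0 0 0", gripper=100)

```text
time: 15.65
eef_pos: [0.5414, 0.0692, 0.1]
tcp_rot: [0.67, 0.679, 0.149, 0.261]
contact_force: [0.6, -0.6, 0.6]
opening: 1.003
```

Call:
jog_arm(commands="-0.0194 0.0051 0.0287 0 0 0; -0.0388 0.0103 0.0573 0 0 0; -0.05 0.013 0.1 0 0 0;  -0.05 0.013 0.1 0 0 0")

```text
time: 16.15
eef_pos: [0.4933, 0.0827, 0.2051]
tcp_rot: [0.669, 0.678, 0.153, 0.264]
contact_force: [-0.0, -0.0, 0.3]
opening: 0.999
```

```bash
python3 look.py 12 wrist side; python3 - <<'E'
import cv2
a=cv2.imread("pics/wrist12.png");b=cv2.imread("pics/side12.png")[130:360,220:420]
cv2.imwrite("pics/side12z.png",cv2.resize(b,None,fx=2.5,fy=2.5))
E
```

```text
16.15 [0.49326076 0.08265159 0.20513196] [0.66867834 0.67811421 0.15291553 0.26390763] [ 0.051 -0.367  2.345 -0.318  0.589  0.25 ] [-0.01 -0.04  0.27] [0.06  0.226 0.08 ]
wrist face off -0.0006945778754234249
side face off -0.000469384520960487
0.66 [311.4, 195.9, 15.5, 18.9]
112 h [0.0297 0.0497 0.053 ] w 1.2820188525221206 ext [-0.04270035  0.02503548] ctr [0.08872078 0.06362746] rect (87.61324310302734, 63.49568176269531) (10.062868118286133, 69.63507080078125) 17.87778091430664
```

View pics/wrist12.png

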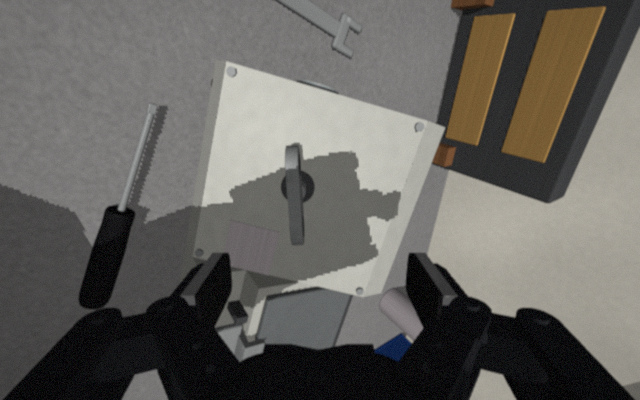

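View pics/side12z.png

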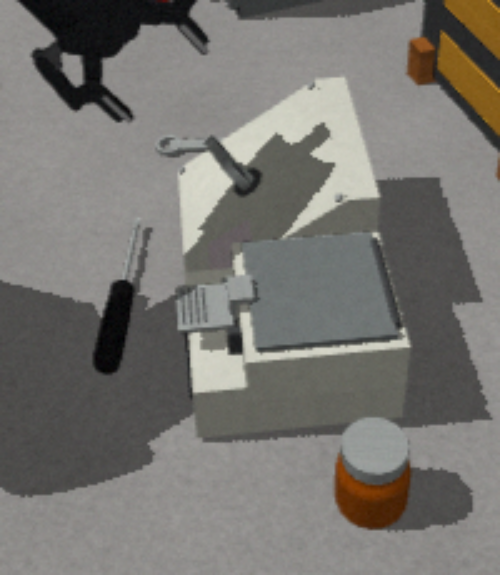

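```bash
python3 - <<'E'
from h import *
from plant import vision,get_state
p=np.load("p.npy")
n=np.array([-np.sin(th),0,np.cos(th)]);up=np.array([np.cos(th),0,np.sin(th)]);o=np.array([-.09,0,.035])
d=vision.read_camera("wrist")
q=tosam(cloud(d).reshape(-1,3),p);hh=(q-o)@n;s=(q-o)@up
m=(hh>.045)&(hh<.056)&(abs(s-.086)<.05)&(abs(q[:,1]-.074)<.05)
A=np.stack([s[m],q[m,1]],1);w,V=np.linalg.eigh(np.cov(A.T));v=V[:,1];v*=np.sign(v[0]);print(m.sum(),np.arctan2(-v[1],v[0])+np.pi,w**.5)
st=get_state()
Rz,t=sampose(p)
pad=Rz.apply([-.085,-.095,.097])+t;print("pad",pad)
# down-pointing tool, jaw along sampler x or y?
T=cloud(d)
dd=dict(np.load("top0.npz"));q=tosam(cloud(dd).reshape(-1,3),p)
m=(q[:,2]>.085)&(q[:,0]<-.04)&(q[:,0]>-.13)&(q[:,1]<-.05);print("pad pts",m.sum(),q[m].min(0),q[m].max(0),np.median(q[m],0))
m=(q[:,2]>.085)&(q[:,0]<-.065)&(q[:,0]>-.13)&(q[:,1]<-.05);print("pad pts",m.sum(),q[m].min(0),q[m].max(0),np.median(q[m],0))
for yawj in (0,np.pi/2):
  for k in(1,-1):
    # tool z down, tool y along sampler dir
    yv=k*Rz.apply([np.cos(yawj),np.sin(yawj),0]);z=np.array([0,0,-1.]);x=np.cross(yv,z)
    print(yawj,k,delta(st,pad+[0,0,.06],Rn.from_matrix(np.stack([x,yv,z],1))))
E
```

```text
1251 4.398424455724204 [0.00296121 0.02187865]
pad [ 0.44609403 -0.07911286  0.097     ]
pad pts 585 [-0.09730913 -0.16527455  0.08554831] [-0.04001285 -0.05057935  0.11997873] [-0.06326402 -0.0957597   0.09877   ]
pad pts 279 [-0.09730913 -0.11980639  0.09157634] [-0.0651453  -0.07012211  0.10438473] [-0.08095482 -0.0948114   0.09841123]
0 1 (array([-0.0445, -0.1611, -0.041 ]), array([ 0.2353,  0.5622, -0.2638]))
0 -1 (array([-0.0445, -0.1611, -0.041 ]), array([-0.802 ,  0.3356,  2.7476]))
1.5707963267948966 1 (array([-0.0445, -0.1611, -0.041 ]), array([-0.2471,  0.6026,  1.256 ]))
1.5707963267948966 -1 (array([-0.0445, -0.1611, -0.041 ]), array([ 0.6478,  0.2656, -1.7789]))
```

Call:
jog_arm(commands="-0.0046 -0.016 0.01 -0.0247 0.0603 0.1256; -0.0093 -0.032 0.01 -0.0494 0.1205 0.2512; -0.0139 -0.048 0.01 -0.0741 0.1808 0.3768; -0.0186 -0.064 0.01 -0.0988 0.241 0.5024; -0.0232 -0.08 0.01 -0.1236 0.3013 0.628; -0.0278 -0.096 0.01 -0.1483 0.3616 0.7536; -0.0325 -0.112 0 -0.173 0.4218 0.8792; -0.0371 -0.128 -0.01 -0.1977 0.4821 1.0048; -0.0418 -0.145 -0.025 -0.2224 0.5423 1.1304; -0.0464 -0.1606 -0.041 -0.2471 0.6026 1.256; -0.0464 -0.1606 -0.041 -0.2471 0.6026 1.256; -0.0464 -0.1606 -0.041 -0.2471 0.6026 1.256", gripper=0)

```text
time: 17.9
eef_pos: [0.4448, -0.0781, 0.1585]
tcp_rot: [0.13, 0.992, 0.002, -0.0]
contact_force: [-0.1, 0.3, 0.4]
opening: -0.001
```

```bash
python3 - <<'E'
from h import *
from plant import vision,get_state
p=np.load("p.npy");Rz,t=sampose(p)
st=get_state();print(st["time"],st["eef_pos"],st["qpos"].round(3),st["opening"])
print("tip in sampler",Rz.inv().apply(st["eef_pos"]-t),"tool z",Rn.from_quat(st["tcp_rot"]).as_matrix().round(3).tolist())
for h in(.03,0,): print(delta(st,Rz.apply([-.087,-.095,.097+h])+t,Rn.from_quat(st["tcp_rot"])))
for c in("side","wrist","top"):
    d=vision.read_camera(c);b=d["frame"][:,:,::-1]
    if c!="wrist": b=cv2.resize(b[130:330,220:460],None,fx=2.5,fy=2.5)
    cv2.imwrite(f"pics/{c}13.png",b)
E
```

```text
17.9 [ 0.44484593 -0.07813029  0.15854691] [-0.401 -0.146  2.173  0.005  1.116 -1.714] -0.0009334642722152389
tip in sampler [-0.08645766 -0.09436879  0.15854691] tool z [[-0.966, 0.258, 0.0], [0.258, 0.966, 0.004], [0.001, 0.004, -1.0]]
(array([-0.0007, -0.0005, -0.0315]), array([0., 0., 0.]))
(array([-0.0007, -0.0005, -0.0615]), array([0., 0., 0.]))
```

View pics/side13.png

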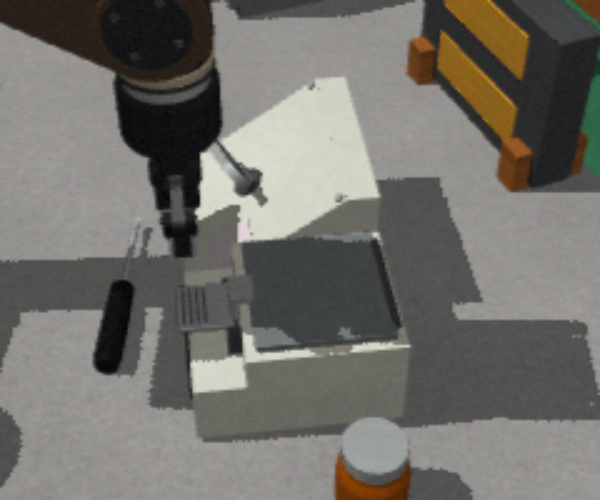

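View pics/wrist13.png

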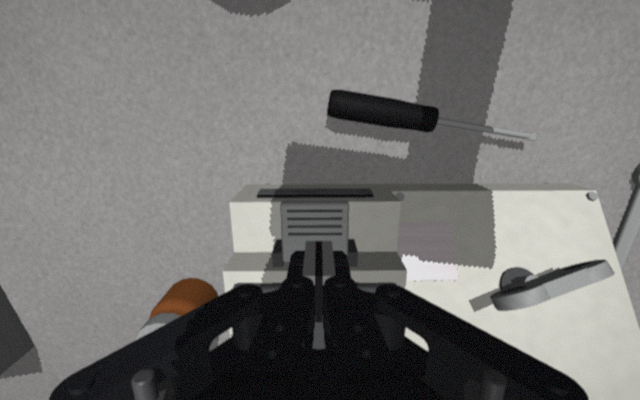

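Call:
jog_arm(commands="-0.0046 0.0005 -0.03 0 0 0; -0.0046 0.0005 -0.055 0 0 0; -0.0046 0.0005 -0.06 0 0 0; -0.0046 0.0005 -0.064 0 0 0; -0.0046 0.0005 -0.068 0 0 0; -0.0046 0.0005 -0.0715 0 0 0; -0.0046 0.0005 -0.0715 0 0 0")

```text
time: 18.92
eef_pos: [0.4405, -0.0779, 0.0878]
tcp_rot: [0.129, 0.992, 0.002, 0.0]
contact_force: [-2.3, 1.4, 3.6]
opening: -0.006
```

```bash
python3 - <<'E'
from h import *
from plant import vision,get_state
st=get_state();print(st["time"],st["eef_pos"],st["contact_force"])
d=vision.read_camera("side");b=d["frame"][:,:,::-1]
cv2.imwrite(f"pics/side14.png",cv2.resize(b[130:330,220:460],None,fx=2.5,fy=2.5))
E
```

```text
18.925 [ 0.44048279 -0.07793644  0.08775389] [-2.26393018  1.43370013  3.60107629]
```

View pics/side14.png

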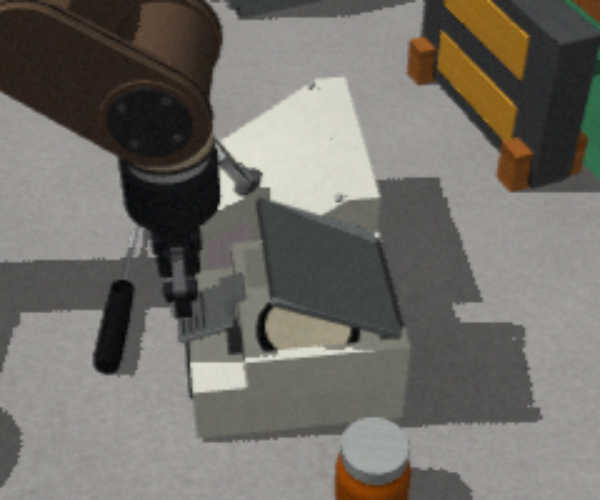

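Call:
jog_arm(commands="0 0 0 0 0 0; 0 0 0 0 0 0; 0 0 0 0 0 0; 0 0 0 0 0 0; 0 0 0 0 0 0; 0 0 0 0 0 0; 0 0 0 0 0 0; 0 0 0 0 0 0; 0 0 0.03 0 0 0; 0 0 0.08 0 0 0; 0 0.04 0.14 0 0 0; 0 0.1 0.19 0 0 0; 0 0.15 0.22 0 0 0; 0 0.2 0.22 0 0 0; 0 0.25 0.22 0 0 0; 0 0.25 0.22 0 0 0; 0 0.25 0.22 0 0 0")

```text
time: 21.1
eef_pos: [0.4405, 0.1719, 0.307]
tcp_rot: [0.129, 0.992, 0.001, 0.0]
contact_force: [0.4, -0.2, -0.4]
opening: 0.002
```

```bash
python3 - <<'E'
from h import *
from plant import vision,get_state,cut_out
p=np.load("p.npy")
st=get_state();print(st["time"],st["eef_pos"],st["contact_force"])
n=np.array([-np.sin(th),0,np.cos(th)]);up=np.array([np.cos(th),0,np.sin(th)]);o=np.array([-.09,0,.035])
for c in("side","top"):
    d=vision.read_camera(c);b=d["frame"][:,:,::-1]
    cv2.imwrite(f"pics/{c}15.png",cv2.resize(b[110:340,210:480],None,fx=2.5,fy=2.5))
    q=tosam(cloud(d).reshape(-1,3),p);hh=(q-o)@n;s=(q-o)@up
    m=(hh>.045)&(hh<.056)&(abs(s-.086)<.05)&(abs(q[:,1]-.074)<.05)
    A=np.stack([s[m],q[m,1]],1);w,V=np.linalg.eigh(np.cov(A.T));v=V[:,1];v*=np.sign(v[0]);print(c,m.sum(),"w",np.arctan2(-v[1],v[0])+np.pi,w**.5)
    m=(q[:,2]>.125)&(q[:,1]<-.04)&(q[:,1]>-.15)&(abs(q[:,0]-.09)<.1)&(q[:,2]<.24)
    if m.sum()>20:
        B=q[m][:,[0,2]];w,V=np.linalg.eigh(np.cov(B.T));v=V[:,1];v*=np.sign(v[1]);print("hatch",m.sum(),np.pi-np.arctan2(v[1],v[0]),B.min(0),B.max(0),w**.5)
    for k in("hatch","jar","wrench","screwdriver"):
        print(k,[(r["conf"],r["box"]) for r in cut_out(c,k)[:1]])
E
```

```text
21.1 [0.44054356 0.17186788 0.30699457] [ 0.39369457 -0.23836863 -0.37339006]
side 84 w 4.408804730588644 [0.00309742 0.02252187]
hatch 1119 1.939659551550509 [0.08735564 0.12506374] [0.12677096 0.21220053] [0.00154523 0.02770019]
hatch [(0.61, [386.7, 226.1, 36.6, 81.0])]
jar [(0.81, [370.6, 321.5, 30.2, 44.4])]
wrench [(0.45, [294.4, 188.6, 17.8, 11.1])]
screwdriver [(0.74, [267.0, 250.6, 17.3, 61.3])]
top 155 w 4.401448830056907 [0.00351344 0.02245485]
hatch 1106 1.9388698446020172 [0.08831584 0.12509576] [0.12783147 0.21951677] [0.00188952 0.02891327]
hatch [(0.93, [404.4, 179.1, 64.3, 35.8])]
jar [(0.67, [443.9, 219.7, 28.1, 25.5])]
wrench [(0.63, [257.1, 200.3, 32.2, 62.0])]
screwdriver [(0.62, [327.4, 274.9, 68.6, 38.1])]
```

View pics/side15.png

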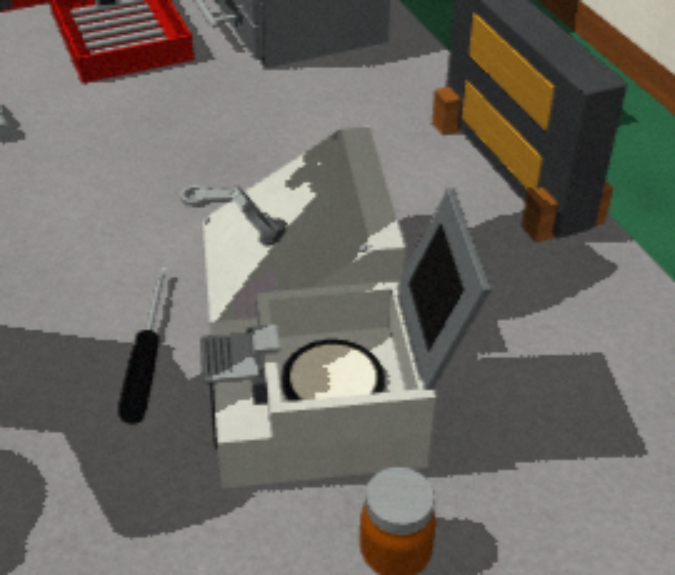

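View pics/top15.png

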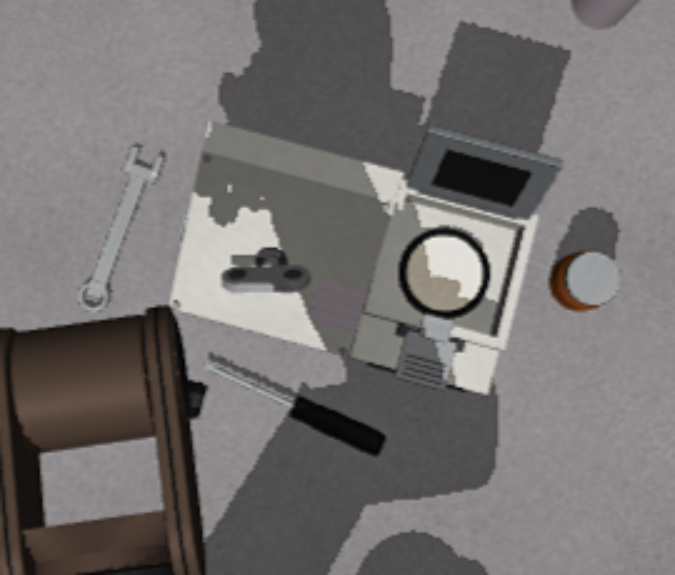

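Key at about 4.40, hatch leaning back at about 1.9, catch back at rest, tools and jar unmoved, and the robot is clear. I'm handing in.

```bash
python3 -c "
from plant import ctrl;print(ctrl.sign_off())"
```

```text
the job is handed in; nothing more can be done
None
```

The sampler is ready for a fresh filter: the key is wound to its stop and the hatch is fully open. The job was handed in at about 21 s of the 59 s allowed.

- **Winding:** With the hatch shut, I wound the key clockwise in two grips, from about 0.15 to 2.40 rad and then on to the stop. At the stop the torque rose to about 1.2 N m. After release the wrist camera read 4.40 rad. The last pictures read 4.41 (side) and 4.40 (top), against a stop at 4.4.
- **Hatch:** I then pressed the catch with the closed fingertips, at about 4 N. The hatch sprang open by itself with nothing touching it. It measures 1.94 rad, against a nominal 1.9, which is within camera error.
- **Surroundings:** The catch looks back at rest. The screwdriver, wrench and jar show within about 3 px of where they started, which is detector noise, and the arm never went near them. The arm ended well clear of the sampler.

None of the checks failed. One reading stayed unclear: the wrist torque about the key's axis read near zero when I stopped partway. I put that down to the key's inner brake and relied on the camera angles instead.

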